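# Load the parts cleaner and hold its run plunger at half travel

## Robot

A 6-joint arm with a two-finger parallel gripper is mounted at the origin on the work surface. World frame = base frame: x ahead of the robot, y to its left, z up, the work surface at z = 0. Lengths are in m, angles in rad, forces in N, time in s.
With the tool pointing down it reaches from about 0.3 to 0.75 m from the base axis. Payload 8.5 kg.
Tool frame: the origin (TCP) lies midway between the tips of the shut fingers; the grasp point (between the pads) lies 19 mm behind it; z points along the fingers, y is the line along which they close (so a half turn about z gives the same grasp; the last joint's range is limited). The gripper opens to 88 mm and grips with 3 to 60 N. Pads are 18 mm wide; open, the fingers measure 123 mm over their backs; the gripper's body (75 mm by 187 mm) begins 45 mm behind the grasp point.
Start: joints at [1.045, 0.381, 1.297, -0, 1.464, -0.215], TCP at [0.168, 0.524, 0.239] pointing down, gripper open.
Joint ranges: [-3.11, 3.11], [-0.89, 2.33], [0.22, 2.48], [-1.42, 4.56], [0.17, 2.85], [-2.88, 2.88]. Speed limits (rad/s): [2.39, 2.39, 3.14, 3.14, 3.14, 3.14].

## Interface

Orientations are given as [roll, pitch, yaw] about the fixed x, y, z axes, in that order (R = Rz(yaw) Ry(pitch) Rx(roll)).
In Python, from bench import arm, viewer gives the robot as it stands.
- The arm moves only by the shell command python3 -m inch 'ROWS'. ROWS is JSON, a list of rows, each a list of 3 entries, a list of its own where there are three numbers: the turn, a rotation vector about the tool's x, y, z in units of 6 degrees (1.0 is 6 degrees), then the shift along the tool's x, y, z in m, then the gripper command: -1 is fully open, 1 is shut, values between are in proportion. A call has 1 to 20 rows; each row shifts and turns the commanded pose from where the row before left it, along the tool's axes as they then stand; what a row does not reach is not made up. A row lasts 1/8 s, in which the tool goes at most 62.5 mm and 10.7 degrees, less where a joint would pass 70% of its speed; a pose out of reach is approached as far as the arm can. A call with a gripper value outside its range is refused whole. The fingers move at their own pace and stop on an object; the grip force is fixed at half the most. Time passes only in rows, so rows that do not move let the fingers close. It gives the time, the measured TCP pose, the force, the opening and the grip force at its end, in the units of the state.
- arm.sense(): the state, without advancing time (a new reading comes with each control period).
- viewer.camera(name): name is "scene" or "top" or "wrist"; returns the picture (400x640x3 uint8, blue, green, red); there is no depth.
- viewer.get_calibration(name): a dict with "mtx" (3x3 intrinsics, pixels), "R" (3x3) and "t" (3): a world point X has camera coordinates R X + t; the wrist camera has in their place "T_tool_cam" (4x4, takes a point from camera to tool coordinates, whose origin is the TCP and whose axes are the flange's). Camera axes: x right, y down, z forward; pixel columns grow to the right and rows downward; lengths in m; the calibration is good to about 2 mm. A picture is of the moment at which its call begins: read the wrist's pose just before it. get_calibration takes no time and is no camera call.
- arm.job_done(): hands the job in; it is judged then, once.
The state is a dict: "clock": time; "joints": joint angles; "qd": joint speeds; "joint_torque": joint torques, N m; "tcp_pos": TCP position; "tool_rot": TCP orientation; "contact_force": force on the tool from outside, world axes, zero at the start; "torque": the same for the moment, N m; "grip_width": opening from 0.0 (shut) to 1.0 (fully open); "gripper_force": force on a finger pad.
Only numpy, scipy, OpenCV 4.12 (cv2) and the standard library are available. Lean on these libraries where they do the work, as an engineer would, in place of code of your own. Each camera call takes 0.05 s, during which the arm holds its last target. There are 200 camera calls.

## Task

Tip all five brass spacers from the scoop tray into the basin of the parts cleaner and stand the empty tray flat on the bench again, let go. Then, with the fingers, press the run control's plunger down to half its 24 mm travel (within 4 mm; never push it to its stop, which trips the cleaner) and finish while still holding it there. Leave the bit case, screwdriver and bottle where they are.

Things in the scene. Friction and masses are not known exactly. Their poses are not given: they have to be found in the camera images.
- tray_grip (a point): Grip point of a loose aluminium scoop tray: centre of the free part of its upright grip plate, 10 mm thick (tray x), 36 mm wide (y), top edge 80 mm above the tray's underside; this point is 60 mm above it. Axes are the tray's: z up, +x from the tray's middle to the plate (at the start within 0.5 rad of straight away from the robot).
- tray: The same tray (0.13 to 0.23 kg), same axes; origin at the centre of its underside, 65 mm to -x of and 60 mm below the grip point. 140 mm long (x), 100 mm wide (y), floor 4 mm thick, side and rear walls 25 mm high and 4 mm thick. Its -x end has no wall, things slide out there; that edge is 70 mm from the origin, 135 mm from the grip point.
- basin (a point): Centre of the inner floor of the open square steel basin of the parts cleaner, a fixed white box with a grey base, 190 x 190 mm and 110 mm high. The basin is 154 x 154 mm inside and 75 mm deep: its floor is 35 mm above the bench, its rim 110 mm. x and y run along its sides, z up. It stands to the left or to the right of the tray.
- plunger_top (a point): Centre of the top face of the round black cap (44 mm across) of the run control's plunger, 77 mm above the bench when released; z up. It moves straight down when pressed and springs back. Its fixed grey housing is 110 x 90 mm and 40 mm high, on the other side of the tray from the cleaner.
- plunger (a joint): How far the plunger is pressed down, m: 0 released, 0.024 hard against its stop. The spring takes about 3 N to start, 9 N at half travel (0.012) and 15 N at the stop.
- bitcase: Bystander: grey screwdriver-bit case 75 x 130 x 28 mm; origin under its centre.
- driver: Bystander: screwdriver 170 mm long lying on the bench.
- solvent: Bystander: white bottle 66 mm across, 170 mm tall; origin under its centre.
- spacer0_center (a point): Centre of one of five loose brass spacers, 20 mm across and 18 mm tall, about 35 g, standing in the tray; z is its own axis. Slides out by the time the tray is tipped 60 degrees.
- spacer1_center (a point): Centre of one of five loose brass spacers, 20 mm across and 18 mm tall, about 35 g, standing in the tray; z is its own axis. Slides out by the time the tray is tipped 60 degrees.
- spacer2_center (a point): Centre of one of five loose brass spacers, 20 mm across and 18 mm tall, about 35 g, standing in the tray; z is its own axis. Slides out by the time the tray is tipped 60 degrees.
- spacer3_center (a point): Centre of one of five loose brass spacers, 20 mm across and 18 mm tall, about 35 g, standing in the tray; z is its own axis. Slides out by the time the tray is tipped 60 degrees.
- spacer4_center (a point): Centre of one of five loose brass spacers, 20 mm across and 18 mm tall, about 35 g, standing in the tray; z is its own axis. Slides out by the time the tray is tipped 60 degrees.

How it is judged:
By the outcome, as a careful person would: the job done as asked, in the order asked, and still so for the second after the job is handed in, while the arm keeps its last pose, push and grip.
It also fails if it takes over 69 s, if anything falls off the work surface, if the arm or the gripper's body presses on something with over 40 N, if the wrist force passes 120 N, or if a joint passes its speed limit or range.

## Working session

There is one attempt and no reset: what is moved stays moved. The work goes in short steps, Python scripts to look and compute and a shell command to move; the robot and the scene stay as the last step left them, time stands still between calls to the robot, and variables do not carry over. Pictures are saved under pics/ and viewed, at most 10 in all, crops included, and the job is handed in when it is done.

```bash
mkdir -p pics; ls; python3 - <<'E'
from bench import arm, viewer
import cv2
s=arm.sense(); print({k:s[k] for k in('clock','tcp_pos','tool_rot','contact_force','grip_width')})
for n in('top','scene'):
    cv2.imwrite(f'pics/{n}0.png',viewer.camera(n)); print(n,viewer.get_calibration(n))
print(viewer.get_calibration('wrist'))
E
```

```text
pics
{'clock': 0.0, 'tcp_pos': array([0.16807867, 0.52338752, 0.23814376]), 'tool_rot': array([-3.14017000e+00, -3.15220919e-04,  2.83076892e+00]), 'contact_force': array([ 0.94465746, -0.45809984,  0.68673625]), 'grip_width': 0.9996936332148585}
top {'mtx': array([[362.58965349,   0.        , 319.20721734],
       [  0.        , 362.58965349, 196.85555816],
       [  0.        ,   0.        ,   1.        ]]), 'R': array([[-0.00972053, -0.99923518,  0.03787566],
       [-0.99354387,  0.00536976, -0.1133214 ],
       [ 0.11303135, -0.03873267, -0.99283619]]), 't': array([-0.01645475,  0.60890636,  0.83791221])}
scene {'mtx': array([[481.64877126,   0.        , 316.04338987],
       [  0.        , 481.64877126, 204.48257848],
       [  0.        ,   0.        ,   1.        ]]), 'R': array([[ 0.7448746 ,  0.66719767, -0.00301775],
       [ 0.56642223, -0.63474396, -0.52561008],
       [-0.35260132,  0.38980427, -0.85072025]]), 't': array([-0.43640303, -0.30025144,  1.2775134 ])}
{'mtx': array([[344.77428955,   0.        , 319.83440482],
       [  0.        , 344.77428955, 200.60268327],
       [  0.        ,   0.        ,   1.        ]]), 'T_tool_cam': array([[ 1.00133965e-03, -9.52402338e-01, -3.04842227e-01,
         7.94828153e-02],
       [ 9.99999182e-01,  7.11054760e-04,  1.06326677e-03,
        -6.09611510e-04],
       [-7.95898242e-04, -3.04843042e-01,  9.52402271e-01,
        -1.45534727e-01],
       [ 0.00000000e+00,  0.00000000e+00,  0.00000000e+00,
         1.00000000e+00]])}
```

View pics/top0.png

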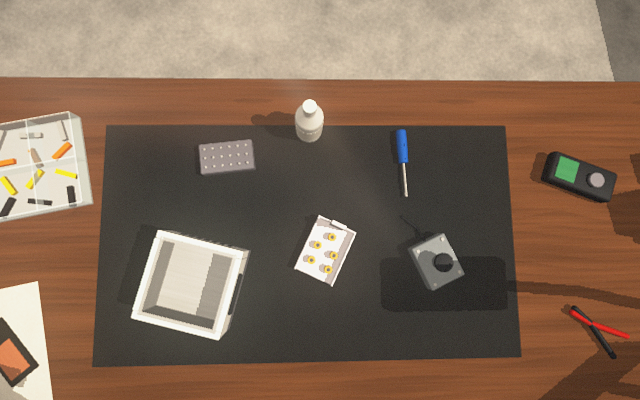

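View pics/scene0.png

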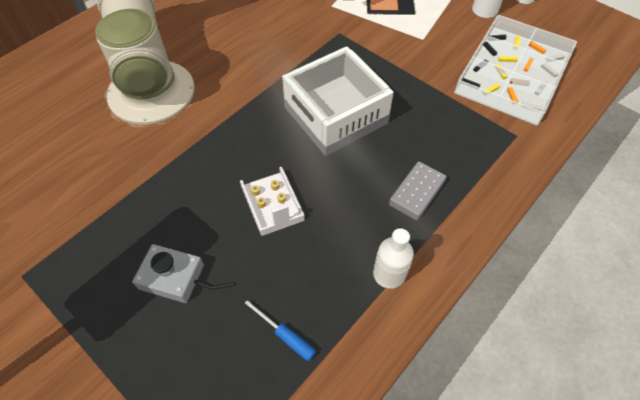

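The top view shows the tray at about (325,250) with its grip plate at about (338,222). The basin is at about (192,285), the plunger cap at (443,262), and the bottle, bit case and driver lie along the far edge. The scene view agrees. Next I'll measure these.

```bash
cat > h.py <<'E'
import numpy as np, cv2
from bench import arm, viewer
from scipy.spatial.transform import Rotation as Rot
def cam(n,s=None):
    c=viewer.get_calibration(n); K=np.array(c['mtx'])
    if n!='wrist': R,t=np.array(c['R']),np.array(c['t'])
    else:
        T=np.eye(4);T[:3,:3]=Rot.from_euler('xyz',s['tool_rot']).as_matrix();T[:3,3]=s['tcp_pos']
        M=np.linalg.inv(T@np.array(c['T_tool_cam']));R,t=M[:3,:3],M[:3,3]
    return K,R,t
def ray(C,px,z):
    K,R,t=C; o=-R.T@t; d=R.T@np.linalg.inv(K)@np.array([*px,1.]); return o+d*(z-o[2])/d[2]
def proj(C,X):
    K,R,t=C; p=K@(R@np.asarray(X,float)+t); return p[:2]/p[2]
E
python3 - <<'E'
from h import *
im=cv2.imread('pics/top0.png'); C=cam('top')
hsv=cv2.cvtColor(im,cv2.COLOR_BGR2HSV)
w=((im.min(2)>150)).astype(np.uint8)
for c in cv2.findContours(w,cv2.RETR_EXTERNAL,cv2.CHAIN_APPROX_NONE)[0]:
    if cv2.contourArea(c)<800 or c[:,0,0].min()<100 or c[:,0,1].min()<80: continue
    r=cv2.minAreaRect(c); b=cv2.boxPoints(r)
    ap=cv2.approxPolyDP(c,4,True)[:,0]
    print('white',r,'\n z.025',[ray(C,p,.025)[:2].round(3).tolist() for p in ap],'\n z.11',[ray(C,p,.11)[:2].round(3).tolist() for p in ap],ap.tolist())
y=cv2.inRange(hsv,(15,90,80),(35,255,255)); n,_,st,ce=cv2.connectedComponentsWithStats(y)
for i in range(1,n):
    if 280<ce[i][0]<370 and 200<ce[i][1]<300 and st[i][4]>5: print('sp',ce[i].round(1),ray(C,ce[i],.015).round(3),st[i][4])
k=(im.max(2)<30).astype(np.uint8); k[:, :425]=0;k[:,465:]=0;k[:245]=0;k[280:]=0
n,_,st,ce=cv2.connectedComponentsWithStats(k)
for i in range(1,n):
    if st[i][4]>60: print('cap',st[i],ce[i],ray(C,ce[i],.077).round(3))
a=cv2.resize(im[205:300,285:475],None,fx=4,fy=4,interpolation=cv2.INTER_CUBIC)
cv2.imwrite('pics/c1.png',a)
E
```

```text
white ((188.7935028076172, 284.31011962890625), (98.3644790649414, 93.80440521240234), 14.300276756286621) 
 z.025 [[0.533, 0.362], [0.334, 0.415], [0.281, 0.215], [0.301, 0.198], [0.396, 0.183], [0.481, 0.149]] 
 z.11 [[0.531, 0.328], [0.351, 0.376], [0.303, 0.196], [0.321, 0.18], [0.407, 0.167], [0.484, 0.136]] [[158, 230], [131, 317], [218, 339], [226, 330], [233, 288], [248, 251]]
white ((325.2397155761719, 249.47259521484375), (42.5389404296875, 60.91179275512695), 24.443954467773438) 
 z.025 [[0.566, -0.021], [0.44, 0.04], [0.397, -0.05], [0.524, -0.107]] 
 z.11 [[0.56, -0.017], [0.447, 0.037], [0.408, -0.044], [0.523, -0.096]] [[319, 215], [294, 268], [332, 286], [355, 232]]
sp [331.3 236.6] [ 0.514 -0.05   0.015] 44
sp [316.9 244.7] [ 0.494 -0.015  0.015] 39
sp [333.4 255.3] [ 0.468 -0.055  0.015] 46
sp [310.7 259.4] [0.459 0.    0.015] 43
sp [327.8 269.1] [ 0.436 -0.041  0.015] 47
```

View pics/c1.png

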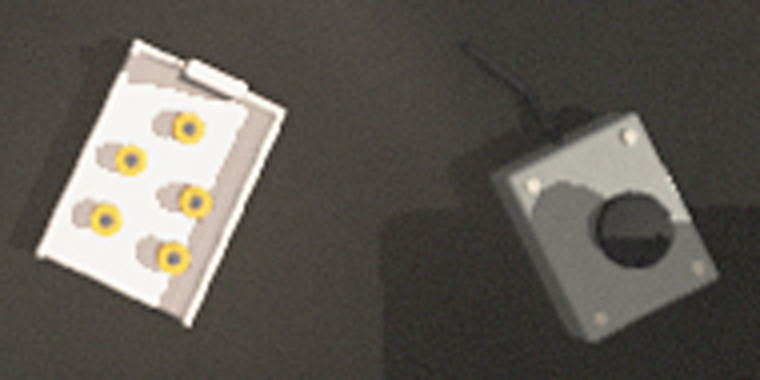

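The crop shows the plate top centred at about (217,78) in crop pixels and the cap at about (635,230). I'll turn these into grip, tray and plunger positions, check the wrist angles for the pour, and work out the approach rows.

```bash
cat >> h.py <<'E'
def pose(s): return np.array(s['tcp_pos']),Rot.from_euler('xyz',s['tool_rot'])
def down(yaw,tilt=0): # tool y = tray +x heading 'yaw'; tilt: open end down
    return Rot.from_euler('xyz',[np.pi,0,yaw+np.pi/2])*Rot.from_rotvec([-tilt,0,0])
def plan(p0,R0,p1,R1,n,g):
    out=[]; dv=(R0.inv()*R1).as_rotvec(); p=np.array(p0); d=(np.array(p1)-p)/n
    for i in range(n):
        R=R0*Rot.from_rotvec(dv*i/n)
        out.append([(dv/n/np.radians(6)).round(2).tolist(),R.inv().apply(d).round(4).tolist(),g])
    print(str(out).replace(' ',''))
E
python3 - <<'E'
from h import *
C=cam('top')
print('plate',ray(C,(285+217/4,205+78/4),.08),'cap',ray(C,(285+635/4,205+230/4),.077))
for yaw in(-.26,-.6,-1.0,-1.4,-1.83):
  for j1,a,t in((.25,1.9,0),(.5,2.,.5),(.6,2,1.1)):
    R=down(yaw,t); M=(Rot.from_euler('z',j1)*Rot.from_euler('y',a)).inv()*R*Rot.from_euler('z',-np.pi/2)
    print(yaw,t,M.as_euler('ZYZ').round(2))
s=arm.sense(); p,R=pose(s)
plan(p,R,[.541,-.062,.13],down(-.436),18,-1)
E
```

```text
plate [ 0.5403105  -0.06416574  0.08      ] cap [ 0.45225722 -0.30128028  0.077     ]
-0.26 0 [-0.    1.24  0.51]
-0.26 0.5 [-0.47  0.82  1.03]
-0.26 1.1 [-1.32  0.77  1.72]
-0.6 0 [-0.    1.24  0.85]
-0.6 0.5 [-0.54  0.97  1.37]
-0.6 1.1 [-1.25  1.07  1.83]
-1.0 0 [-0.    1.24  1.25]
-1.0 0.5 [-0.55  1.16  1.73]
-1.0 1.1 [-1.13  1.4   1.97]
-1.4 0 [-0.    1.24  1.65]
-1.4 0.5 [-0.48  1.34  2.06]
-1.4 1.1 [-0.96  1.72  2.15]
-1.83 0 [-0.    1.24  2.08]
-1.83 0.5 [-0.36  1.51  2.42]
-1.83 1.1 [-0.7   2.01  2.43]
[[[-0.0,0.0,0.9],[-0.0297,-0.0246,0.006],-1],[[-0.0,0.0,0.9],[-0.0319,-0.0217,0.006],-1],[[-0.0,0.0,0.9],[-0.0338,-0.0186,0.006],-1],[[-0.0,0.0,0.9],[-0.0354,-0.0154,0.006],-1],[[-0.0,0.0,0.9],[-0.0367,-0.012,0.006],-1],[[-0.0,0.0,0.9],[-0.0376,-0.0085,0.006],-1],[[-0.0,0.0,0.9],[-0.0382,-0.0049,0.006],-1],[[-0.0,0.0,0.9],[-0.0385,-0.0013,0.006],-1],[[-0.0,0.0,0.9],[-0.0385,0.0024,0.006],-1],[[-0.0,0.0,0.9],[-0.0381,0.006,0.006],-1],[[-0.0,0.0,0.9],[-0.0374,0.0095,0.006],-1],[[-0.0,0.0,0.9],[-0.0363,0.013,0.006],-1],[[-0.0,0.0,0.9],[-0.0349,0.0164,0.006],-1],[[-0.0,0.0,0.9],[-0.0332,0.0196,0.006],-1],[[-0.0,0.0,0.9],[-0.0312,0.0226,0.006],-1],[[-0.0,0.0,0.9],[-0.029,0.0254,0.006],-1],[[-0.0,0.0,0.9],[-0.0265,0.0281,0.006],-1],[[-0.0,0.0,0.9],[-0.0237,0.0304,0.006],-1]]
```

```bash
python3 -m inch '[[[0,0,0.9],[-0.030,-0.025,0.006],-1],[[0,0,0.9],[-0.032,-0.022,0.006],-1],[[0,0,0.9],[-0.034,-0.019,0.006],-1],[[0,0,0.9],[-0.035,-0.015,0.006],-1],[[0,0,0.9],[-0.037,-0.012,0.006],-1],[[0,0,0.9],[-0.038,-0.0085,0.006],-1],[[0,0,0.9],[-0.038,-0.005,0.006],-1],[[0,0,0.9],[-0.0385,-0.001,0.006],-1],[[0,0,0.9],[-0.0385,0.0025,0.006],-1],[[0,0,0.9],[-0.038,0.006,0.006],-1],[[0,0,0.9],[-0.037,0.0095,0.006],-1],[[0,0,0.9],[-0.036,0.013,0.006],-1],[[0,0,0.9],[-0.035,0.016,0.006],-1],[[0,0,0.9],[-0.033,0.0195,0.006],-1],[[0,0,0.9],[-0.031,0.0225,0.006],-1],[[0,0,0.9],[-0.029,0.0255,0.006],-1],[[0,0,0.9],[-0.0265,0.028,0.006],-1],[[0,0,0.9],[-0.024,0.030,0.006],-1],[[0,0,0],[0,0,0],-1]]'
python3 - <<'E'
from h import *
s=arm.sense(); print(s['clock'],s['tcp_pos'],s['tool_rot'],np.array(s['joints']).round(2))
im=viewer.camera('wrist'); cv2.imwrite('pics/w1.png',im); C=cam('wrist',s)
print('expected plate px',proj(C,[.5407,-.063,.08]),'cen',proj(C,[.482,-.0345,.004]))
E
```

```text
clock: 2.48
tcp_pos: [0.5411, -0.0636, 0.1298]
tool_rot: [-3.141, 0.0, 1.131]
contact_force: [-0.3, 0.9, -0.0]
grip_width: 0.998
gripper_force: 0.0
2.475 [ 0.54114002 -0.06355268  0.12976826] [-3.14062667e+00  2.40085757e-04  1.13148414e+00] [-0.33  0.48  1.48 -0.    1.19  0.11]
expected plate px [319.15156927 225.41167826] cen [239.7073271  189.68137237]
```

View pics/w1.png

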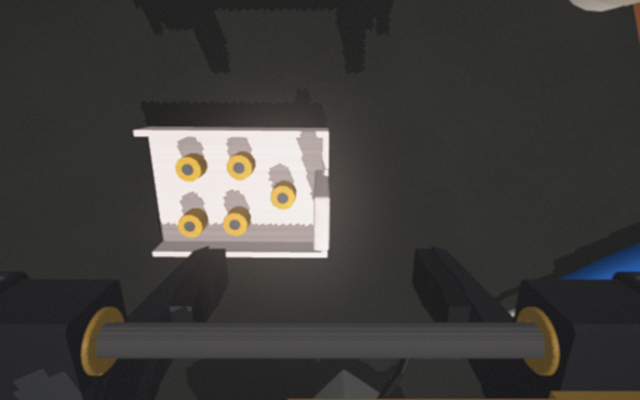

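The wrist view shows the tray with all five spacers. The plate's top face is centred at about (322,222), against an expected (319,225), and it lies square to the image.

```bash
python3 - <<'E'
from h import *
im=cv2.imread('pics/w1.png'); s=arm.sense(); C=cam('wrist',s)
g=im.min(2)
for r in(205,215,225,235,243): print(r,g[r,308:336])
print(g[165:260:2,323])
p,R=pose(s)
for px in((316.5,195),(329.5,195),(316.5,250),(329.5,250),(322.5,222)): X=ray(C,px,.08); print(px,X.round(4),R.inv().apply(X-p).round(4))
for px in((329,129),(328,256)): X=ray(C,px,.025); print('rear wall',px,R.inv().apply(X-p).round(4))
E
```

```text
205 [238 238 239 239 234 214 199 215 228 232 232 234 234 235 235 235 236 236
 235 230 214 165 104  70  71  71  70  72]
215 [237 237 237 238 232 214 199 215 226 230 231 231 231 232 233 234 236 236
 235 230 210 157  98  70  71  70  72  70]
225 [182 169 164 169 178 183 196 218 228 232 233 232 233 233 234 235 236 237
 235 228 204 147  94  70  70  69  70  69]
235 [164 162 163 163 161 169 195 220 229 232 232 234 236 238 238 240 241 242
 240 232 198 139  89  67  68  71  69  68]
243 [134 133 135 132 140 162 195 222 232 235 237 238 239 240 240 240 241 241
 239 227 182 120  79  67  65  70  68  68]
[159 159 157 154 162 147 132 132 132 132 133 132 134 133 133 136 182 224
 232 235 235 235 234 234 235 234 233 233 234 235 235 235 236 237 240 240
 238 237 238 240 241 241 235 234 240 243 185  67]
(316.5, 195) [ 0.5467 -0.0436  0.08  ] [ 0.0196 -0.0022  0.0501]
(329.5, 195) [ 0.5536 -0.0468  0.08  ] [0.0196 0.0055 0.0501]
(316.5, 250) [ 0.5314 -0.076   0.08  ] [-0.0163 -0.0022  0.0501]
(329.5, 250) [ 0.5388 -0.0795  0.08  ] [-0.0163  0.0059  0.0501]
(322.5, 222) [ 0.5427 -0.0606  0.08  ] [0.0024 0.0014 0.0501]
rear wall (329, 129) [0.0523 0.0063 0.1051]
rear wall (328, 256) [-0.0483  0.0064  0.1051]
```

```bash
python3 -m inch '[[[0,0,0],[0.001,0.001,0.020],-1],[[0,0,0],[0.001,0.0005,0.025],-1],[[0,0,0],[0,0,0.025],-1],[[0,0,0],[0,0,0.019],-1],[[0,0,0],[0,0,0],-1],[[0,0,0],[0,0,0],1],[[0,0,0],[0,0,0],1],[[0,0,0],[0,0,0],1],[[0,0,0],[0,0,0],1],[[0,0,0],[0,0,0],1],[[0,0,0],[0,0,0],1],[[0,0,0],[0,0,0],1],[[0,0,0],[0,0,0],1]]'
```

```text
clock: 4.15
tcp_pos: [0.5428, -0.0606, 0.0417]
tool_rot: [3.141, -0.0, 1.134]
contact_force: [4.7, -1.0, -1.4]
grip_width: 0.115
gripper_force: 1.7
```

```bash
python3 -m inch '[[[0,0,0],[0,0,0],1],[[0,0,0],[0,0,0],1],[[0,0,0],[0,0,-0.005],1],[[0,0,0],[0,0,-0.010],1],[[0.3,0,0],[0,0,-0.015],1],[[0.4,0,0],[0,0,-0.020],1],[[0.3,0,0],[0,0,-0.020],1],[[0,0,0],[0,0,-0.020],1],[[0,0,0],[0,0,-0.020],1],[[0,0,0],[0,0,-0.020],1],[[0,0,0],[0,0,-0.015],1],[[0,0,0],[0,0,-0.005],1],[[0,0,0],[0,0,0],1]]'
python3 - <<'E'
from h import *
s=arm.sense(); cv2.imwrite('pics/w2.png',viewer.camera('wrist'))
p,R=pose(s); b=np.array([.417,.260]); yaw=-1.4; d=np.array([np.cos(yaw),np.sin(yaw)])
e=np.r_[b+d*.035,.125]           # edge target
R1=down(yaw,np.radians(-6)); Rf=down(yaw)
off=Rf.apply([0,-.135,.041]); pf=e-off; print('flat tcp',pf)
p1=np.r_[pf[:2],.195]
plan(p,R,p1,R1,18,1); 
E
```

```text
clock: 5.78
tcp_pos: [0.5521, -0.065, 0.1913]
tool_rot: [-3.037, 0.0, 1.134]
contact_force: [-0.7, 0.7, -4.2]
grip_width: 0.108
gripper_force: 30.1
flat tcp [0.44589441 0.09247355 0.166     ]
[[[0.0,0.05,0.51],[0.0054,-0.009,0.0007],1],[[0.0,0.05,0.51],[0.0049,-0.0093,0.0008],1],[[0.0,0.05,0.51],[0.0044,-0.0095,0.0008],1],[[0.0,0.05,0.51],[0.0039,-0.0098,0.0008],1],[[0.0,0.05,0.51],[0.0034,-0.01,0.0008],1],[[0.0,0.05,0.51],[0.0028,-0.0101,0.0009],1],[[0.0,0.05,0.51],[0.0023,-0.0103,0.0009],1],[[0.0,0.05,0.51],[0.0017,-0.0104,0.0009],1],[[0.0,0.05,0.51],[0.0012,-0.0104,0.0009],1],[[0.0,0.05,0.51],[0.0006,-0.0105,0.0009],1],[[0.0,0.05,0.51],[0.0001,-0.0105,0.0009],1],[[0.0,0.05,0.51],[-0.0005,-0.0105,0.0009],1],[[0.0,0.05,0.51],[-0.0011,-0.0105,0.0009],1],[[0.0,0.05,0.51],[-0.0016,-0.0104,0.0009],1],[[0.0,0.05,0.51],[-0.0022,-0.0103,0.0009],1],[[0.0,0.05,0.51],[-0.0027,-0.0102,0.0009],1],[[0.0,0.05,0.51],[-0.0033,-0.01,0.0008],1],[[0.0,0.05,0.51],[-0.0038,-0.0098,0.0008],1]]
```

View pics/w2.png

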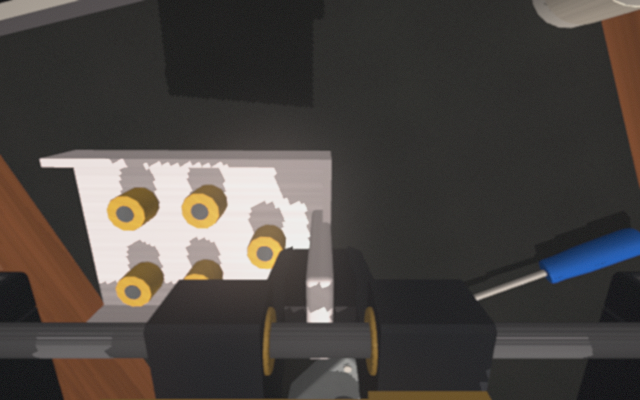

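The wrist view shows the tray firmly held with all five spacers in it. Now I'll carry it to the basin.

```bash
python3 -m inch '[[[0,0.05,0.3],[0.003,-0.005,0.0005],1],[[0,0.05,0.5],[0.005,-0.009,0.001],1],[[0,0.05,0.5],[0.005,-0.0095,0.001],1],[[0,0.05,0.5],[0.004,-0.0095,0.001],1],[[0,0.05,0.5],[0.0035,-0.010,0.001],1],[[0,0.05,0.5],[0.003,-0.010,0.001],1],[[0,0.05,0.5],[0.0025,-0.0105,0.001],1],[[0,0.05,0.5],[0.002,-0.0105,0.001],1],[[0,0.05,0.5],[0.0015,-0.0105,0.001],1],[[0,0.05,0.5],[0.001,-0.0105,0.001],1],[[0,0.05,0.5],[0,-0.0105,0.001],1],[[0,0.05,0.5],[-0.0005,-0.0105,0.001],1],[[0,0.05,0.5],[-0.001,-0.0105,0.001],1],[[0,0.05,0.5],[-0.0015,-0.0105,0.001],1],[[0,0.05,0.5],[-0.002,-0.0105,0.001],1],[[0,0.05,0.5],[-0.0025,-0.010,0.001],1],[[0,0.05,0.5],[-0.003,-0.010,0.001],1],[[0,0.05,0.5],[-0.004,-0.010,0.001],1],[[0,0,0.3],[-0.002,-0.004,0],1],[[0,0,0],[0,0,0],1]]'
python3 - <<'E'
from h import *
s=arm.sense(); p,R=pose(s); print(np.array(s['joints']).round(2)); 
e=p+R.apply([0,-.135,.041]);print('edge',e)
print('to go (tool)',down(-1.4).inv().apply(np.array([.4459,.0925,.166])-p), (R.inv()*down(-1.4)).as_rotvec()/np.radians(6))
t=viewer.camera('top'); cv2.imwrite('pics/t2.png',cv2.resize(t[130:400,90:400],None,fx=2,fy=2))
E
```

```text
clock: 8.32
tcp_pos: [0.4429, 0.0916, 0.1927]
tool_rot: [-3.037, 0.007, 0.177]
contact_force: [-0.3, -0.1, -2.9]
grip_width: 0.111
gripper_force: 30.1
[-0.12  0.26  1.63  0.1   1.29  1.25]
edge [0.41836342 0.22799343 0.16598043]
to go (tool) [ 0.0030925  -0.00032985  0.02669787] [-0.9960682   0.06990932  0.05342669]
```

View pics/t2.png

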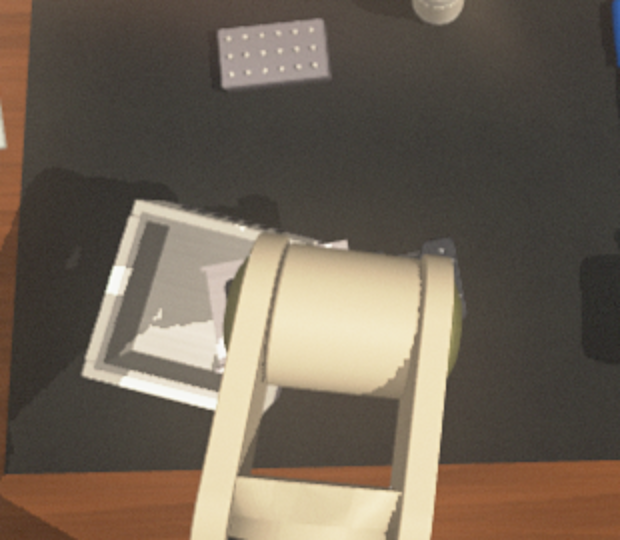

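The top view shows the tray's open edge well inside the basin, at about (212,320) in the crop. Now I'll lower and level it, then tip it about that edge.

```bash
python3 - <<'E'
from h import *
im=viewer.camera('wrist'); h=cv2.cvtColor(im,cv2.COLOR_BGR2HSV); y=cv2.inRange(h,(15,110,80),(35,255,255))
n,_,st,ce=cv2.connectedComponentsWithStats(y); print([(ce[i].round(),st[i][4]) for i in range(1,n) if st[i][4]>60])
E
python3 -m inch '[[[-0.2,0.02,0],[0.001,0,0.006],1],[[-0.2,0.02,0],[0.001,0,0.006],1],[[-0.2,0.02,0.05],[0.001,0,0.006],1],[[-0.2,0,0],[0,0,0.006],1],[[-0.2,0,0],[0,0,0.003],1],[[-1,0,0],[0,-0.005,-0.0139],1],[[-1,0,0],[0,-0.005,-0.0139],1],[[-1,0,0],[0,-0.005,-0.0139],1]]'
python3 - <<'E'
from h import *
s=arm.sense(); p,R=pose(s); print(np.array(s['joints']).round(2)); 
e=p+R.apply([0,-.135,.041]);print('edge',e)
E
```

```text
[(array([203., 205.]), np.int32(1008)), (array([133., 207.]), np.int32(1329)), (array([265., 246.]), np.int32(815)), (array([204., 272.]), np.int32(453)), (array([141., 283.]), np.int32(1221)), (array([372., 342.]), np.int32(547)), (array([267., 343.]), np.int32(502)), (array([387., 396.]), np.int32(1389))]
clock: 9.43
tcp_pos: [0.4429, 0.1129, 0.2064]
tool_rot: [2.823, -0.001, 0.171]
contact_force: [0.1, -0.5, -4.1]
grip_width: 0.111
gripper_force: 30.0
[ 0.16  0.28  1.59 -0.33  1.28  1.66]
edge [0.42339431 0.22660078 0.12515431]
```

```bash
python3 -m inch '[[[-0.5,0,0],[0,-0.0023,-0.007],1],[[-0.5,0,0],[0,-0.0023,-0.007],1],[[-0.5,0,0],[0,-0.0023,-0.007],1],[[-0.5,0,0],[0,-0.0023,-0.007],1],[[-0.5,0,0],[0,-0.0023,-0.007],1],[[-0.5,0,0],[0,-0.0023,-0.007],1],[[-0.5,0,0],[0,-0.0023,-0.007],1],[[-0.5,0,0],[0,-0.0023,-0.007],1],[[-0.5,0,0],[0,-0.0023,-0.007],1],[[-0.5,0,0],[0,-0.0023,-0.007],1],[[-0.5,0,0],[0,-0.0023,-0.007],1],[[-0.5,0,0],[0,-0.0023,-0.007],1],[[-0.5,0,0],[0,-0.0023,-0.007],1],[[-0.5,0,0],[0,-0.0023,-0.007],1],[[-0.5,0,0],[0,-0.0023,-0.007],1],[[0,0,0],[0,0,0],1],[[0,0,0],[0,0,0],1]]'
python3 - <<'E'
from h import *
s=arm.sense(); p,R=pose(s); print(np.array(s['joints']).round(2)); 
e=p+R.apply([0,-.135,.041]);print('edge',e)
a=viewer.camera('wrist'); t=viewer.camera('scene')[10:200,220:440]
cv2.imwrite('pics/w3.png',np.hstack([cv2.resize(a,(400,250)),cv2.resize(t,(400,250))]))
E
```

```text
clock: 11.55
tcp_pos: [0.4275, 0.2018, 0.2641]
tool_rot: [2.042, -0.0, 0.171]
contact_force: [0.4, 0.5, -2.7]
grip_width: 0.113
gripper_force: 30.0
[ 0.62  0.52  1.4  -0.96  1.78  2.1 ]
edge [0.42328368 0.22614406 0.12514724]
```

View pics/w3.png

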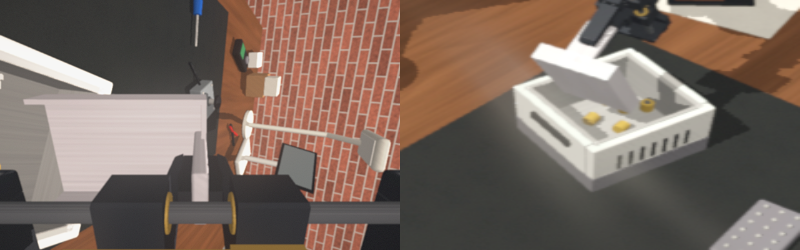

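The tray is empty and spacers are visible in the basin. I'll bring the tray level again.

```bash
python3 -m inch '[[[1,0,0],[0,0.0036,0.0143],1],[[1,0,0],[0,0.0036,0.0143],1],[[1,0,0],[0,0.0036,0.0143],1],[[1,0,0],[0,0.0036,0.0143],1],[[1,0,0],[0,0.0036,0.0143],1],[[1,0,0],[0,0.0036,0.0143],1],[[1,0,0],[0,0.0036,0.0143],1],[[1,0,0],[0,0.0036,0.0143],1],[[1,0,0],[0,0.0036,0.0143],1],[[1,0,0],[0,0.0036,0.0143],1],[[0.5,0,0],[0,0.002,0.007],1],[[0,0,0],[0,0,-0.02],1],[[0,0,0],[0,0,-0.01],1],[[0,0,0],[0,0,0],1]]'
python3 - <<'E'
from h import *
s=arm.sense(); p,R=pose(s); print(np.array(s['joints']).round(2),p)
plan(p,R,[.5428,-.0606,p[2]],down(-.436),12,1)
im=viewer.camera('top'); cv2.imwrite('pics/t3.png',im)
h=cv2.cvtColor(im,cv2.COLOR_BGR2HSV); y=cv2.inRange(h,(15,90,80),(35,255,255))
n,_,st,ce=cv2.connectedComponentsWithStats(y); print([(ce[i].round(),st[i][4]) for i in range(1,n) if st[i][4]>8 and 120<ce[i][0]<370 and ce[i][1]>130])
E
```

```text
clock: 13.4
tcp_pos: [0.4464, 0.0928, 0.1976]
tool_rot: [3.14, -0.002, 0.171]
contact_force: [0.4, 0.2, -2.4]
grip_width: 0.11
gripper_force: 30.0
[-0.06  0.26  1.62 -0.    1.27  1.34] [0.44637128 0.09284642 0.1975579 ]
[[[0.0,-0.0,-0.77],[0.0057,0.014,0.0],1],[[0.0,-0.0,-0.77],[0.0046,0.0144,0.0],1],[[0.0,-0.0,-0.77],[0.0034,0.0147,0.0],1],[[0.0,-0.0,-0.77],[0.0022,0.0149,0.0],1],[[0.0,-0.0,-0.77],[0.001,0.0151,0.0],1],[[0.0,-0.0,-0.77],[-0.0002,0.0151,0.0],1],[[0.0,-0.0,-0.77],[-0.0014,0.015,0.0],1],[[0.0,-0.0,-0.77],[-0.0026,0.0149,0.0],1],[[0.0,-0.0,-0.77],[-0.0038,0.0146,0.0],1],[[0.0,-0.0,-0.77],[-0.0049,0.0143,0.0],1],[[0.0,-0.0,-0.77],[-0.0061,0.0138,0.0],1],[[0.0,-0.0,-0.77],[-0.0072,0.0133,0.0],1]]
[(array([291., 299.]), np.int32(332)), (array([167., 277.]), np.int32(72)), (array([175., 286.]), np.int32(49)), (array([174., 300.]), np.int32(35))]
```

The load dropped by 1.7 N, which is the weight of five spacers. I'll carry the tray back and lower it.

```bash
python3 -m inch '[[[0,0,-0.77],[0.0055,0.014,0],1],[[0,0,-0.77],[0.0045,0.0145,0],1],[[0,0,-0.77],[0.0035,0.0145,0],1],[[0,0,-0.77],[0.002,0.015,0],1],[[0,0,-0.77],[0.001,0.015,0],1],[[0,0,-0.77],[0,0.015,0.005],1],[[0,0,-0.77],[-0.0015,0.015,0.01],1],[[0,0,-0.77],[-0.0025,0.015,0.02],1],[[0,0,-0.77],[-0.004,0.0145,0.02],1],[[0,0,-0.77],[-0.005,0.0145,0.02],1],[[0,0,-0.77],[-0.006,0.014,0.02],1],[[0,0,-0.77],[-0.007,0.0135,0.02],1],[[0,0,0],[0,0,0.02],1],[[0,0,0],[0,0,0.01],1],[[0,0,0],[0,0,0.003],1],[[0,0,0],[0,0,0],1]]'
python3 - <<'E'
from h import *
im=viewer.camera('top'); 
h=cv2.cvtColor(im,cv2.COLOR_BGR2HSV); y=cv2.inRange(h,(15,70,60),(35,255,255))
n,_,st,ce=cv2.connectedComponentsWithStats(y); print([(ce[i].round(),st[i][4]) for i in range(1,n) if st[i][4]>8 and 120<ce[i][0]<370 and ce[i][1]>130])
cv2.imwrite('pics/t4.png',cv2.resize(im[210:350,120:380],None,fx=3,fy=3))
E
```

```text
clock: 15.45
tcp_pos: [0.543, -0.0606, 0.0493]
tool_rot: [3.141, 0.0, 1.139]
contact_force: [0.4, 0.2, -2.1]
grip_width: 0.11
gripper_force: 30.0
[(array([313., 207.]), np.int32(251)), (array([340., 192.]), np.int32(18)), (array([354., 197.]), np.int32(43)), (array([329., 203.]), np.int32(9)), (array([332., 230.]), np.int32(11)), (array([337., 236.]), np.int32(32)), (array([346., 239.]), np.int32(28)), (array([316., 256.]), np.int32(12)), (array([329., 260.]), np.int32(10)), (array([339., 270.]), np.int32(19)), (array([197., 273.]), np.int32(84)), (array([167., 277.]), np.int32(82)), (array([347., 277.]), np.int32(29)), (array([333., 276.]), np.int32(11)), (array([318., 280.]), np.int32(10)), (array([340., 278.]), np.int32(12)), (array([361., 284.]), np.int32(13)), (array([177., 286.]), np.int32(84)), (array([344., 287.]), np.int32(23)), (array([201., 292.]), np.int32(84)), (array([345., 295.]), np.int32(23)), (array([176., 300.]), np.int32(96)), (array([358., 299.]), np.int32(22)), (array([353., 302.]), np.int32(26)), (array([333., 300.]), np.int32(10)), (array([368., 303.]), np.int
[... 1077 characters left out ...]
), (array([148., 371.]), np.int32(14)), (array([122., 379.]), np.int32(23)), (array([157., 383.]), np.int32(18)), (array([166., 386.]), np.int32(29)), (array([179., 383.]), np.int32(12)), (array([199., 386.]), np.int32(9)), (array([321., 389.]), np.int32(30)), (array([174., 390.]), np.int32(9)), (array([241., 388.]), np.int32(9)), (array([159., 395.]), np.int32(74)), (array([196., 390.]), np.int32(22)), (array([183., 395.]), np.int32(33)), (array([190., 395.]), np.int32(16)), (array([315., 394.]), np.int32(13)), (array([208., 397.]), np.int32(14)), (array([331., 396.]), np.int32(12)), (array([343., 397.]), np.int32(9)), (array([146., 398.]), np.int32(19)), (array([216., 397.]), np.int32(9))]
```

View pics/t4.png

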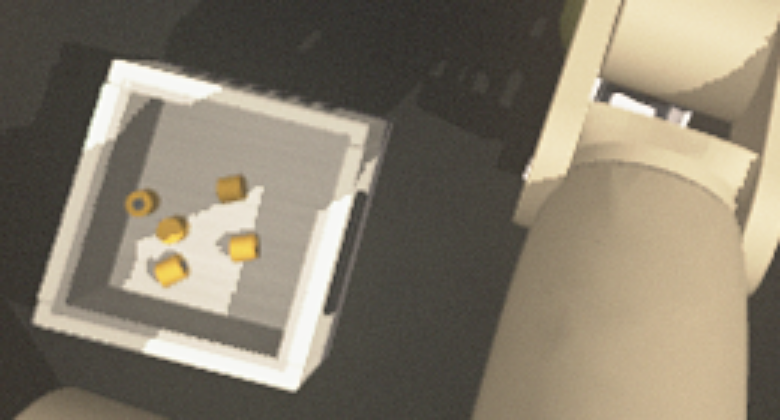

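All five spacers are in the basin. Next I'll set the tray down gently.

```bash
python3 -m inch '[[[0,0,0],[0,0,0.003],1],[[0,0,0],[0,0,0.002],1],[[0,0,0],[0,0,0.001],1],[[0,0,0],[0,0,0.001],1],[[0,0,0],[0,0,0],1]]'
```

```text
clock: 16.12
tcp_pos: [0.5428, -0.0607, 0.042]
tool_rot: [3.141, 0.0, 1.139]
contact_force: [-0.2, 0.1, -2.4]
grip_width: 0.108
gripper_force: 30.0
```

```bash
python3 -m inch '[[[0,0,0],[0,0,0.0008],1],[[0,0,0],[0,0,0],1]]'
```

```text
clock: 16.38
tcp_pos: [0.5429, -0.0608, 0.0417]
tool_rot: [3.141, 0.0, 1.139]
contact_force: [-2.4, 0.1, 5.2]
grip_width: 0.111
gripper_force: 30.0
```

```bash
python3 -m inch '[[[0,0,0],[0,0,0],-1],[[0,0,0],[0,0,0],-1],[[0,0,0],[0,0,0],-1],[[0,0,0],[0,0,0],-1],[[0,0,0],[0,0,0],-1],[[0,0,0],[0,0,0],-1],[[0,0,0],[0,0,-0.01],-1],[[0,0,0],[0,0,-0.02],-1],[[0,0,0],[0,0,-0.03],-1],[[0,0,0],[0,0,-0.03],-1],[[0,0,0],[0,0,-0.03],-1],[[0,0,0],[0,0,0],-1]]'
python3 - <<'E'
from h import *
s=arm.sense(); p,R=pose(s); cv2.imwrite('pics/w4.png',viewer.camera('wrist'))
plan(p,R,[.452,-.301,.15],R,8,1)
E
```

```text
clock: 17.88
tcp_pos: [0.5436, -0.0609, 0.1637]
tool_rot: [3.136, -0.0, 1.139]
contact_force: [0.7, -0.3, 0.5]
grip_width: 1.0
gripper_force: 0.0
[[[0.0,0.0,0.0],[-0.0321,0.0022,0.0017],1],[[0.0,0.0,0.0],[-0.0321,0.0022,0.0017],1],[[0.0,0.0,0.0],[-0.0321,0.0022,0.0017],1],[[0.0,0.0,0.0],[-0.0321,0.0022,0.0017],1],[[0.0,0.0,0.0],[-0.0321,0.0022,0.0017],1],[[0.0,0.0,0.0],[-0.0321,0.0022,0.0017],1],[[0.0,0.0,0.0],[-0.0321,0.0022,0.0017],1],[[0.0,0.0,0.0],[-0.0321,0.0022,0.0017],1]]
```

View pics/w4.png

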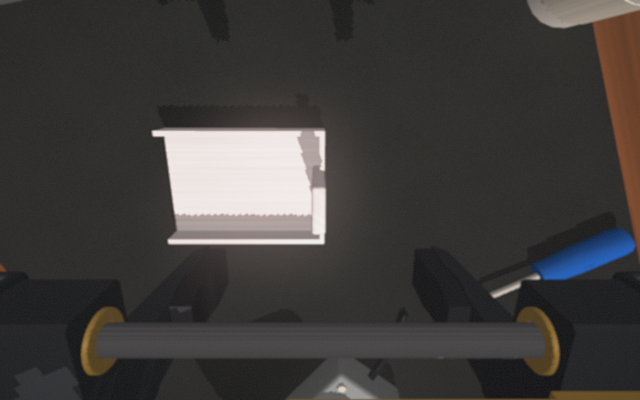

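The tray stands flat, empty and released. I'll move to the plunger and shut the fingers.

```bash
python3 -m inch '[[[0,0,0],[-0.02,0.001,0],1],[[0,0,0],[-0.035,0.0025,0],1],[[0,0,0],[-0.035,0.0025,0],1],[[0,0,0],[-0.035,0.0025,0],1],[[0,0,0],[-0.035,0.0025,0.002],1],[[0,0,0],[-0.035,0.0025,0.002],1],[[0,0,0],[-0.035,0.0025,0.002],1],[[0,0,0],[-0.02,0.002,0.002],1],[[0,0,0],[-0.007,0.001,0.002],1],[[0,0,0],[0,0,0],1],[[0,0,0],[0,0,0],1]]'
python3 - <<'E'
from h import *
s=arm.sense(); p,R=pose(s); im=viewer.camera('wrist'); C=cam('wrist',s)
print(np.array([.4523,-.3013,.077])-p, 'tool',R.inv().apply(np.array([.4523,-.3013,.077])-p))
print('cap px expected',proj(C,[.4523,-.3013,.077]))
cv2.circle(im,tuple(int(v) for v in proj(C,[.4523,-.3013,.077])),3,(0,0,255),1)
cv2.imwrite('pics/w5.png',im)
E
```

```text
clock: 19.3
tcp_pos: [0.4528, -0.3011, 0.1513]
tool_rot: [3.141, 0.0, 1.14]
contact_force: [-0.2, 0.1, 0.5]
grip_width: 0.009
gripper_force: 0.0
[-0.00048277 -0.00022881 -0.07432652] tool [-0.00039333 -0.00035342  0.07432656]
cap px expected [319.58391009 212.87502587]
```

View pics/w5.png

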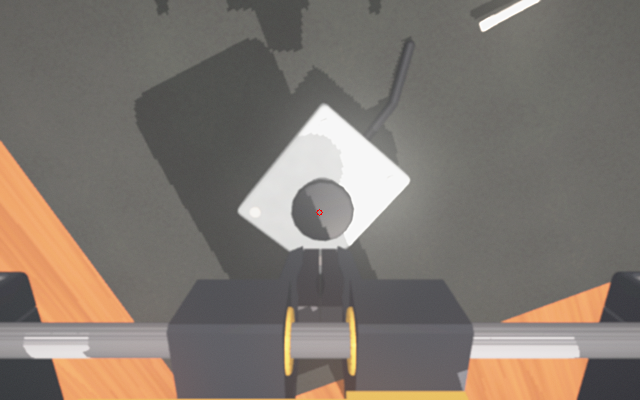

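The cap is centred at about (322,210), within 2 mm of what I expected. I'll descend to just above it, then press in small steps.

```bash
python3 -m inch '[[[0,0,0],[0.0005,0.0005,0.02],1],[[0,0,0],[0.0005,0.0005,0.025],1],[[0,0,0],[0,0,0.015],1],[[0,0,0],[0,0,0.007],1],[[0,0,0],[0,0,0],1]]' ; python3 -m inch '[[[0,0,0],[0,0,0.004],1],[[0,0,0],[0,0,0.003],1],[[0,0,0],[0,0,0.001],1],[[0,0,0],[0,0,0],1],[[0,0,0],[0,0,0],1]]'
```

```text
clock: 19.98
tcp_pos: [0.4539, -0.3015, 0.0844]
tool_rot: [3.141, 0.0, 1.139]
contact_force: [0.2, 0.1, -0.4]
grip_width: 0.006
gripper_force: 0.0
clock: 20.6
tcp_pos: [0.4539, -0.3017, 0.0766]
tool_rot: [3.141, 0.001, 1.139]
contact_force: [-0.3, -0.8, 3.1]
grip_width: 0.005
gripper_force: 1.5
```

```bash
python3 -m inch '[[[0,0,0],[0,0,0.003],1],[[0,0,0],[0,0,0.003],1],[[0,0,0],[0,0,0.003],1],[[0,0,0],[0,0,0.0025],1],[[0,0,0],[0,0,0],1],[[0,0,0],[0,0,0],1],[[0,0,0],[0,0,0],1],[[0,0,0],[0,0,0],1]]'
```

```text
clock: 21.6
tcp_pos: [0.4539, -0.3017, 0.0652]
tool_rot: [3.141, 0.001, 1.139]
contact_force: [-1.0, 1.6, 8.4]
grip_width: 0.003
gripper_force: 4.3
```

```bash
python3 -c "
from bench import arm
print(arm.sense()['contact_force']); print(arm.job_done())"
```

```text
[-1.01867407  1.60151028  8.36522555]
the job is handed in; nothing more can be done
None
```

Job handed in at about 22 s: all five spacers are in the basin, the empty tray is flat on the bench and released, and the plunger is held at about 11.5 to 12 mm of its 24 mm travel (8.4 N).

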